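# Slide the loaded parts tray into its corner stop

### The job

Push the steel parts tray with the worn brake shoe in it along the bench into the aluminium corner stop, until it sits square and snug against both the long rail and the short rail. Slide it flat on the bench without lifting it, keep the shoe in the tray, and leave the tape roll, the spray can and the ratchet where they are.

Things in the scene. Friction and masses are not known exactly. Their poses are not given: they have to be found in the camera images.
- tray_center (a point): Centre, 15 mm above its underside, of the loose open steel parts tray: a rectangle 105 mm along its x and 180 mm along its y, 30 mm high, upright 3 mm walls, 3 mm floor, 0.35 kg. It starts on the bench with its x axis roughly away from the robot and a brake shoe lying in it (about 0.8 kg together; some 3 to 7 N slides it, the first touch reads more).
- shoe_center (a point): Centre, half-way up, of the worn brake shoe lying loose in the tray: a dark curved steel shoe 70 x 156 x 33 mm, about 0.42 kg, flat along the tray's length; its top stands about 6 mm above the tray's rim. It has some 10 to 20 mm play in the tray and may shift.
- corner_stop: Fixed L of two aluminium angle rails, 40 mm high, 5 mm thick, screwed to the bench. Origin: where the inner rail faces meet, at bench level. The long rail (inner face at x = 0 of this frame) runs 400 mm from the corner along -y, the short rail (inner face at y = 0) 105 mm along -x, towards the robot. Low flanges (5 mm high, 26 mm wide) lie outside the rails only.
- tape_roll: Black tape roll 70 mm across, 19 mm high, lying flat on the bench, a bystander; origin at the centre of its underside.
- cleaner_can: Upright spray can 65 mm across, 234 mm high, a bystander; origin at the centre of its underside.
- ratchet: Ratchet handle 194 mm long, 28 mm high, lying on the bench, a bystander; origin at the centre of its underside.
- bay (a point): Where the tray's centre lies when it touches both rails: in the corner stop's frame at x = -52.5 mm, y = -90 mm, 15 mm above the bench; axes as the corner stop's. The tray's 180 mm side is then on the long rail and its 105 mm end on the short rail.
Mind the look-alikes: they are no part of the job. What is shaped like the part that bears tray_center but green is not meant.

How it is judged:
By the outcome, as a careful person would: the job done as asked, in the order asked, and still so for the second after the job is handed in, with the robot touching nothing.
It also fails if it takes over 58 s, if anything falls off the work surface, if the arm or the gripper's body presses on something with over 40 N, if the wrist force passes 120 N, or if a joint passes its speed limit or range.

### The arm

A 6-joint arm with a two-finger parallel gripper is mounted at the origin on a cart in front of the work surface, level with it; the furniture and walls round the work are solid. World frame = base frame: x ahead of the robot, y to its left, z up, the work surface at z = 0. Lengths are in m, angles in rad, forces in N, time in s.
With the tool pointing down it reaches from about 0.4 to 0.825 m from the base axis. Payload 7 kg.
Tool frame: the origin (TCP) lies midway between the tips of the shut fingers; the grasp point (between the pads) lies 19 mm behind it; y points along the fingers, z is the direction in which the jaws open and shut, and the axes are right-handed (so a half turn about y gives the same grasp; the last joint's range is limited). The gripper opens to 88 mm and grips with 3 to 60 N. Pads are 19 mm wide; open, the fingers measure 130 mm over their backs; the gripper's body (78 mm by 193 mm) begins 47 mm behind the grasp point.
Start: joints at [-0.995, 0.359, 0.012, 0, -1.224, -0.288], TCP at [0.192, -0.647, 0.227] pointing down, gripper open.
Joint ranges: [-3.07, 3.07], [-1.43, 2.12], [-1.02, 1.25], [-3.03, 1.67], [-3.05, -0], [-3.03, 3.03]. Speed limits (rad/s): [2.39, 2.39, 3.01, 3.14, 3.14, 3.14].

### API

Orientations are given as [roll, pitch, yaw] about the fixed x, y, z axes, in that order (R = Rz(yaw) Ry(pitch) Rx(roll)).
In Python, from station import arm gives the robot as it stands.
- The arm moves only by the tool move_arm, never from a script. Its argument "deltas" is a list of rows, each an object with "dp": the shift along the tool's x, y, z in mm, a list of three; "rotation": the turn, a rotation vector about the tool's x, y, z in degrees, a list of three. A call has 1 to 5 rows; each row shifts and turns the pose as measured when the row begins, along the tool's axes as they then stand; what a row does not reach is not made up. A row lasts 1/12 s, in which the tool goes at most 41.7 mm and 7.16 degrees, less where a joint would pass 70% of its speed; a pose out of reach is approached as far as the arm can. A call is refused whole if a number of a shift passes 41.7 or a number of a turn 7.16, either way. A call with a gripper value outside its range is refused whole. "jaw" is the closure in counts, from 0 (fully open) to 255 (shut), set as the call begins (left out, the last holds). The fingers move at their own pace and stop on an object; "squeeze" is the grip in N (left out, the last holds). Time passes only in rows, so rows that do not move let the fingers close. It gives the time, the measured TCP pose, the force and the opening at its end, in the units of the state.
- arm.get_state(): the state, without advancing time (a new reading comes with each control period).
- arm.grab_frame(name): name is "scene" or "top"; returns a dict with "pixels" (384x512x3 uint8, red, green, blue), "z_map" (384x512 float32, m along the optical axis (not along the pixel's ray), 0 where there is no reading), "fx", "fy", "cx", "cy" (pixels), "cam_to_world" (4x4, takes a point from camera to world coordinates). Camera axes: x right, y down, z forward; pixel columns grow to the right and rows downward; lengths in m; the calibration is good to about 2 mm. A picture is of the moment at which its call begins.
- arm.job_done(): hands the job in, once; it reports no verdict.
The state is a dict: "t": time; "q": joint angles; "qd": joint speeds; "joint_efforts": joint torques, N m; "eef_pos": TCP position; "ee_rot": TCP orientation; "force": force on the tool from outside, world axes, zero at the start; "moment": the same for the moment, N m; "width": finger opening in m.
Only numpy, scipy, OpenCV 4.12 (cv2) and the standard library are available. Lean on these libraries where they do the work, as an engineer would, in place of code of your own. Each camera call takes 0.05 s, during which the arm holds its last target.

## Working session

There is one attempt and no reset: what is moved stays moved. The work goes in short steps, Python scripts to look and compute and a tool call to move; the robot and the scene stay as the last step left them, time stands still between calls to the robot, and variables do not carry over. Pictures are saved under pics/ and viewed, and the job is handed in when it is done.

Besides the shell and the picture viewer there is one more tool, called after "Request:" as name(argument=value, ...) on one line, values as JSON. move_arm: Moves the arm, as the interface text tells. Its arguments: {"type":"object","properties":{"deltas":{"type":"array","items":{"type":"object","properties":{"dp":{"type":"array","items":{"type":"number"}},"rotation":{"type":"array","items":{"type":"number"}}}}},"jaw":{"type":"number"},"squeeze":{"type":"number"}},"required":["deltas"]}

```bash
mkdir -p pics; python3 - <<'E'
from station import arm
import cv2,numpy as np
s=arm.get_state();print({k:np.round(v,3).tolist() for k,v in s.items()})
for n in("scene","top"):
    f=arm.grab_frame(n);cv2.imwrite(f"pics/{n}0.png",f["pixels"][...,::-1]);np.savez(f"{n}0.npz",**f)
    print(n,np.round(f["cam_to_world"],3).tolist(),f["fx"])
E
ls
```

```text
{'t': 0.0, 'q': [-0.995, 0.359, 0.011, -0.0, -1.224, -0.288], 'qd': [-0.0, 0.0, -0.001, -0.002, -0.0, 0.001], 'joint_efforts': [-0.0, -58.272, 29.308, 6.998, 0.007, -0.0], 'eef_pos': [0.191, -0.647, 0.226], 'ee_rot': [-1.569, 0.0, 0.288], 'force': [-0.003, 0.677, -1.482], 'moment': [-0.058, -0.019, -0.008], 'width': 0.087}
scene [[-0.776, -0.383, 0.501, -0.123], [-0.63, 0.457, -0.628, 0.83], [0.011, -0.803, -0.596, 0.849], [0.0, 0.0, 0.0, 1.0]] 388.6521124682018
top [[-0.02, -0.992, 0.123, 0.4], [-1.0, 0.02, -0.0, -0.001], [-0.002, -0.123, -0.992, 1.163], [0.0, 0.0, 0.0, 1.0]] 376.73313902473205
pics
scene0.npz
top0.npz
```

View pics/scene0.png

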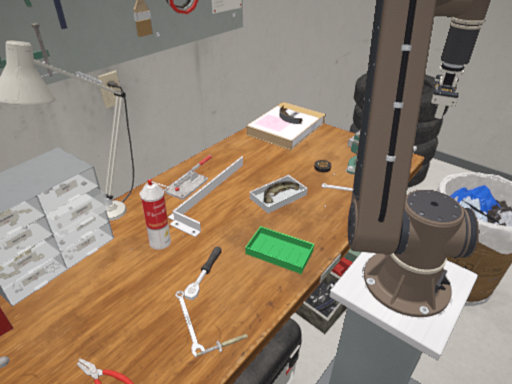

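View pics/top0.png

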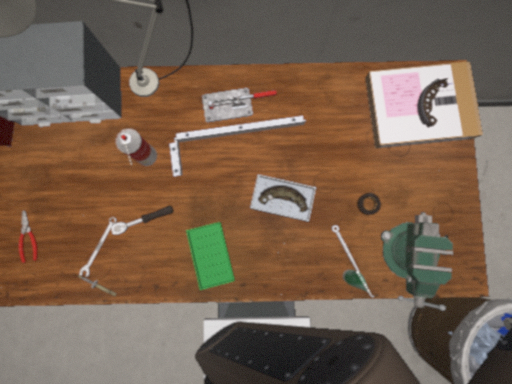

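The top view shows the grey steel tray with a shoe at (284,198), the green look-alike tray at (210,255), and another shoe in a box at (432,102). The grey tray fits the description. The corner stop's corner is at (175,137), with the long rail running to (303,120). Next I'll confirm this in a crop and measure.

```bash
cat > h.py <<'E'
import numpy as np,cv2
def cloud(f):
    z=f["z_map"];v,u=np.mgrid[:z.shape[0],:z.shape[1]]
    P=np.stack([(u-f["cx"])/f["fx"]*z,(v-f["cy"])/f["fy"]*z,z],-1)
    T=f["cam_to_world"];W=P@T[:3,:3].T+T[:3,3];W[z==0]=np.nan;return W
def rect(W,lo,hi,zlo,zhi):
    m=(W[...,0]>lo[0])&(W[...,0]<hi[0])&(W[...,1]>lo[1])&(W[...,1]<hi[1])&(W[...,2]>zlo)&(W[...,2]<zhi)
    p=(W[m][:,:2]*1000).astype(np.float32);return p,m
E
python3 - <<'E'
from h import *
f=np.load("top0.npz");W=cloud(f)
im=f["pixels"][...,::-1]
cv2.imwrite("pics/crop0.png",cv2.resize(im[100:240,110:390],None,fx=2.8,fy=2.8,interpolation=cv2.INTER_CUBIC))
for n,(u,v) in dict(tray=(284,198),corner=(175,137),lrend=(303,120),srend=(176,174),tape=(369,204),can=(130,140),table=(240,180),green=(210,255),ratchet=(145,218)).items(): print(n,np.round(W[v,u],3))
for n in("top","scene"):
  f=np.load(n+"0.npz");W=cloud(f);
  p,m=rect(W,(0.3,-0.3),(0.75,0.1),0.015,0.05)
  # tray region component
  k,l,st,c=cv2.connectedComponentsWithStats(m.astype(np.uint8))
  for i in range(1,k):
    if st[i,4]>80:
      q=(W[l==i][:,:2]*1000).astype(np.float32);print(n,st[i],cv2.minAreaRect(q), np.percentile(W[l==i][:,2],[5,50,95]))
E
```

```text
tray [ 0.507 -0.091  0.026]
corner [0.71  0.246 0.   ]
lrend [ 0.742 -0.154  0.048]
srend [0.591 0.242 0.003]
tape [ 0.485 -0.355  0.001]
can [0.647 0.316 0.216]
table [ 0.569  0.043 -0.002]
green [0.34  0.137 0.004]
ratchet [0.455 0.329 0.029]
top [221 120  85  16 324] ((727.7740478515625, -30.77911376953125), (7.345245361328125, 263.0331115722656), 7.113093852996826) [0.01665741 0.036346   0.04344031]
top [251 174  65  47 287] ((508.50701904296875, -87.29948425292969), (180.2991943359375, 105.59917449951172), 76.14501190185547) [0.01756076 0.02981678 0.03372615]
top [258 185  51  28 685] ((511.1365966796875, -90.87873077392578), (152.73483276367188, 68.91162109375), 77.12249755859375) [0.01904851 0.02504006 0.03677892]
scene [200 157  43  39 279] ((725.9676513671875, -32.213348388671875), (11.171628952026367, 265.75738525390625), 7.370333194732666) [0.01640954 0.02936491 0.04021697]
scene [250 176  58  35 802] ((506.5533752441406, -86.40310668945312), (183.89697265625, 109.8380355834961), 76.64926147460938) [0.01666168 0.02410858 0.03337853]
scene [268 229  35  16 136] ((355.7459716796875, 86.41608428955078), (113.90687561035156, 11.663331985473633), 11.253584861755371) [0.0156462  0.02430671 0.03088706]
```

View pics/crop0.png

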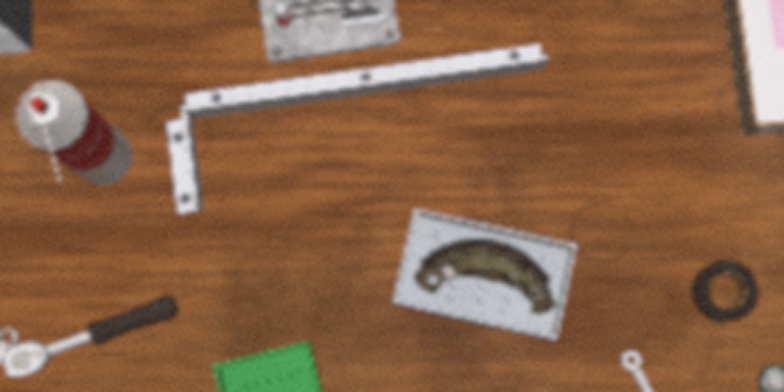

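The crop confirms it: the grey tray with the dark shoe, the L-stop upper left, and the tape roll to the right. Now a precise fit of the stop and bystanders.

```bash
python3 - <<'E'
from h import *
for n in("top","scene"):
  f=np.load(n+"0.npz");W=cloud(f)
  for nm,lo,hi in(("long",(0.62,-0.2),(0.85,0.24)),("short",(0.56,0.2),(0.72,0.29))):
    for zl,zh in((0.008,0.035),(0.035,0.05)):
      p,m=rect(W,lo,hi,zl,zh)
      if len(p)<10: continue
      vx,vy,x0,y0=cv2.fitLine(p,cv2.DIST_HUBER,0,0.01,0.01).ravel()
      r=(p-[x0,y0])@[-vy,vx]
      print(n,nm,zl,len(p),"ang",np.degrees(np.arctan2(vy,vx)),x0,y0,"sp",np.percentile(r,[5,50,95]).round(1),p.min(0),p.max(0))
  for nm,lo,hi,zl,zh in(("can",(0.58,0.27),(0.72,0.42),0.02,0.3),("tape",(0.4,-0.42),(0.55,-0.27),0.012,0.03),("ratchet",(0.35,0.2),(0.56,0.45),0.01,0.04),("tray",(0.4,-0.22),(0.62,0.05),0.025,0.034),("shoe",(0.4,-0.22),(0.62,0.05),0.034,0.05)):
    p,m=rect(W,lo,hi,zl,zh)
    if len(p)>5: print(n,nm,len(p),cv2.minAreaRect(p))
  p,m=rect(W,(0.4,-0.05),(0.7,0.2),-0.02,0.01);print("table z",np.median(W[m][:,2]))
E
```

```text
top long 0.008 1401 ang 79.200325 781.63464 54.73224 sp [-57.8  -0.  107.6] [ 620.7675 -161.1109] [849.8662 237.9795]
top long 0.035 470 ang -82.55606 718.045 55.59988 sp [-36.2   0.  100.2] [ 621.06305 -161.50276] [827.512  238.3379]
top short 0.008 152 ang -8.442635 653.4786 231.99266 sp [-19.5   0.   23.2] [588.31134 200.56041] [719.9106 259.8457]
top short 0.035 88 ang 4.524483 645.15436 229.58928 sp [-25.1   0.1   4.5] [590.557   201.10858] [701.53046 238.3379 ]
top can 901 ((634.972412109375, 332.1774597167969), (64.74662017822266, 97.70060729980469), 80.45382690429688)
top tape 316 ((453.09454345703125, -363.95172119140625), (137.37132263183594, 67.67180633544922), 21.78617286682129)
top ratchet 497 ((448.5637512207031, 320.12237548828125), (241.68759155273438, 86.59599304199219), 88.0666275024414)
top tray 463 ((508.50701904296875, -87.29948425292969), (180.2991943359375, 105.59917449951172), 76.14501190185547)
top shoe 131 ((507.3074951171875, -90.16670989990234), (169.73684692382812, 103.19542694091797), 76.05992889404297)
table z 0.0009747034069094163
scene long 0.008 915 
[... 372 characters left out ...]
ang 4.8057637 642.0047 230.467 sp [-24.8   0.1   3.7] [586.8461  201.45647] [699.11206 239.35794]
scene can 1344 ((635.6510620117188, 327.8985900878906), (92.03218078613281, 55.74397277832031), 47.658355712890625)
scene tape 127 ((466.9873352050781, -379.453125), (132.08981323242188, 71.0645751953125), 60.475746154785156)
scene ratchet 505 ((443.6436462402344, 313.56689453125), (237.38304138183594, 96.00244140625), 84.51361846923828)
scene tray 329 ((506.9194030761719, -86.58269500732422), (184.05517578125, 108.65213775634766), 76.40228271484375)
scene shoe 31 ((505.6293640136719, -78.58960723876953), (77.22601318359375, 127.41122436523438), 22.895694732666016)
table z -0.0008416030063342905
```

```bash
python3 - <<'E'
from h import *
for n in("top","scene"):
  f=np.load(n+"0.npz");W=cloud(f)
  # robust long rail points: band around line
  p,m=rect(W,(0.62,-0.2),(0.85,0.19),0.02,0.05)
  x0,y0,a=717,60,np.radians(97.4)
  for _ in range(4):
    r=(p-[x0,y0])@[np.sin(a),-np.cos(a)]   # toward +x
    q=p[abs(r)<8]; vx,vy,x0,y0=cv2.fitLine(q,cv2.DIST_HUBER,0,.01,.01).ravel(); a=np.arctan2(vy,vx); a=a if a>0 else a+np.pi
  yaw=a-np.pi/2; print(n,"yaw",np.degrees(yaw),len(q))
  yaw=np.radians(7.35)
  ex=np.array([np.cos(yaw),np.sin(yaw)]);ey=np.array([-np.sin(yaw),np.cos(yaw)])
  X=W[...,:2]*1000@ex;Y=W[...,:2]*1000@ey;Z=W[...,2]*1000
  o=np.array([703,236.])@np.c_[ex,ey]; print("guess",o)
  m=(abs(X-o[0])<15)&(Y<o[1]-30)&(Y>o[1]-380)&(Z>5)
  for zl in range(5,50,7):
    k=m&(Z>=zl)&(Z<zl+7); print(" long z",zl,k.sum(),np.percentile(X[k],[2,10,50,90]).round(1) if k.sum() else "")
  m=(abs(Y-o[1])<15)&(X<o[0]-20)&(X>o[0]-95)&(Z>5)
  for zl in range(5,50,7):
    k=m&(Z>=zl)&(Z<zl+7); print(" short z",zl,k.sum(),np.percentile(Y[k],[2,10,50,90]).round(1) if k.sum() else "")
E
```

```text
top yaw 7.0611176 382
guess [727.41509134 144.12593415]
 long z 5 334 [715.3 716.4 735.3 741.1]
 long z 12 78 [714.7 715.2 716.4 717.6]
 long z 19 63 [714.9 715.4 716.2 717.1]
 long z 26 66 [714.8 715.4 716.2 717.4]
 long z 33 134 [714.7 715.4 717.3 720.5]
 long z 40 115 [714.7 715.8 718.  720.3]
 long z 47 0 
 short z 5 35 [132.1 143.9 156.1 158.6]
 short z 12 12 [143.6 143.8 144.2 145.2]
 short z 19 4 [144.1 144.1 144.4 144.7]
 short z 26 13 [143.7 143.7 144.1 144.5]
 short z 33 13 [143.6 143.8 144.4 147.6]
 short z 40 33 [144.1 144.4 146.4 148.2]
 short z 47 1 [146.5 146.5 146.5 146.5]
scene yaw 6.9312143 330
guess [727.41509134 144.12593415]
 long z 5 92 [712.6 713.2 714.7 716.8]
 long z 12 88 [712.6 713.  715.2 716.8]
 long z 19 97 [712.6 713.2 715.  717.2]
 long z 26 78 [712.6 713.3 715.1 716.9]
 long z 33 123 [712.7 713.2 715.7 719.2]
 long z 40 26 [712.6 713.1 715.8 717.2]
 long z 47 0 
 short z 5 45 [146.2 146.8 149.  157.7]
 short z 12 27 [146.1 146.6 147.5 149.7]
 short z 19 30 [145.4 145.8 148.3 149.9]
 short z 26 27 [146.6 146.8 148.2 149.6]
 short z 33 39 [143.1 144.  147.4 149.1]
 short z 40 6 [145.9 146.1 148.5 149.7]
 short z 47 0
```

```bash
cat >> h.py <<'E'
from scipy.spatial.transform import Rotation as Ro
def plan(tgt,yawdeg,step=30,rstep=6):
    """print rows (tool axes) from the current pose to target mm / heading deg"""
    from station import arm
    s=arm.get_state();p=np.array(s["eef_pos"])*1000
    R=Ro.from_euler("xyz",s["ee_rot"])
    T=Ro.from_euler("xyz",[-90,0,yawdeg],degrees=True)
    d=np.array(tgt)-p; rv=(R.inv()*T).as_rotvec(degrees=True)
    n=max(1,int(np.ceil(max(np.linalg.norm(d)/step,np.linalg.norm(rv)/rstep))))
    print("n",n,"now",p.round(1),"yaw",round(float(np.degrees(s["ee_rot"][2])),2),"F",np.round(s["force"],1),"t",s["t"],"w",round(s["width"],3))
    for k in range(min(n,5)):
        Rk=R*Ro.from_rotvec(rv*k/n,degrees=True)
        print("dp",Rk.inv().apply(d/n).round(1).tolist(),"rot",(rv/n).round(2).tolist())
E
python3 - <<'E'
from h import *
f=np.load("top0.npz");W=cloud(f)
for lo,hi in(((.15,-.7),(.3,-.4)),((.3,-.6),(.45,-.38)),((.28,-.4),(.45,-.2)),((.35,-.2),(.5,0.05)),((.4,.05),(.46,.22)),((.55,-.3),(.68,.2))):
  p,m=rect(W,lo,hi,-.1,1.2);print(lo,hi,np.percentile(W[m][:,2],[50,99,100]).round(3))
plan([436,-70,200],-13.7,38,6.5)
E
```

```text
(0.15, -0.7) (0.3, -0.4) [0.003 0.301 0.326]
(0.3, -0.6) (0.45, -0.38) [0.051 0.156 0.159]
(0.28, -0.4) (0.45, -0.2) [0.001 0.118 0.152]
(0.35, -0.2) (0.5, 0.05) [0.001 0.032 0.037]
(0.4, 0.05) (0.46, 0.22) [0.002 0.032 0.034]
(0.55, -0.3) (0.68, 0.2) [0.001 0.028 0.036]
n 17 now [ 191.4 -646.8  225.7] yaw 16.48 F [-0.3 -0.4  0.3] t 0.1 w 0.088
dp [23.4, 1.6, 28.5] rot [-0.0, 1.78, -0.0]
dp [22.5, 1.6, 29.2] rot [-0.0, 1.78, -0.0]
dp [21.6, 1.5, 29.8] rot [-0.0, 1.78, -0.0]
dp [20.7, 1.5, 30.5] rot [-0.0, 1.78, -0.0]
dp [19.7, 1.5, 31.1] rot [-0.0, 1.78, -0.0]
```

Request:
move_arm(deltas=[{"dp": [23.4, 0, 28.5], "rotation": [0, 1.8, 0]}, {"dp": [22.5, 0, 29.2], "rotation": [0, 1.8, 0]}, {"dp": [21.6, 0, 29.8], "rotation": [0, 1.8, 0]}, {"dp": [20.7, 0, 30.5], "rotation": [0, 1.8, 0]}, {"dp": [19.7, 0, 31.1], "rotation": [0, 1.8, 0]}], jaw=0)

```text
t: 0.52
eef_pos: [0.2619, -0.4757, 0.2198]
ee_rot: [-1.563, 0.006, 0.116]
force: [1.2, 0.5, -0.2]
width: 0.088
```

```bash
python3 -c "
from h import *
plan([436,-70,200],-13.7,38,6.5)"
```

```text
n 12 now [ 261.9 -475.7  219.8] yaw 6.65 F [ 1.2  0.5 -0.2] t 0.5167 w 0.088
dp [18.3, 1.8, 31.9] rot [-0.03, 1.7, -0.03]
dp [17.4, 1.8, 32.4] rot [-0.03, 1.7, -0.03]
dp [16.4, 1.8, 32.9] rot [-0.03, 1.7, -0.03]
dp [15.4, 1.8, 33.4] rot [-0.03, 1.7, -0.03]
dp [14.4, 1.8, 33.8] rot [-0.03, 1.7, -0.03]
```

Request:
move_arm(deltas=[{"dp": [18.3, 0, 31.9], "rotation": [0, 1.7, 0]}, {"dp": [17.4, 0, 32.4], "rotation": [0, 1.7, 0]}, {"dp": [16.4, 0, 32.9], "rotation": [0, 1.7, 0]}, {"dp": [15.4, 0, 33.4], "rotation": [0, 1.7, 0]}, {"dp": [14.4, 0, 33.8], "rotation": [0, 1.7, 0]}])

```text
t: 0.93
eef_pos: [0.3353, -0.2981, 0.219]
ee_rot: [-1.562, 0.009, -0.042]
force: [2.0, -0.4, 0.2]
width: 0.0875
```

```bash
python3 -c "
from h import *
plan([434,-70,150],-13.7,38,6.5)"
```

```text
n 7 now [ 335.3 -298.1  219. ] yaw -2.42 F [ 2.  -0.4  0.2] t 0.9333 w 0.088
dp [12.8, 10.0, 33.1] rot [-0.07, 1.61, -0.08]
dp [11.9, 10.0, 33.4] rot [-0.07, 1.61, -0.08]
dp [10.9, 10.0, 33.8] rot [-0.07, 1.61, -0.08]
dp [9.9, 10.0, 34.1] rot [-0.07, 1.61, -0.08]
dp [9.0, 10.0, 34.3] rot [-0.07, 1.61, -0.08]
```

Request:
move_arm(deltas=[{"dp": [12.8, 5, 33.1], "rotation": [0, 1.6, 0]}, {"dp": [11.9, 5, 33.4], "rotation": [0, 1.6, 0]}, {"dp": [10.9, 10, 33.8], "rotation": [0, 1.6, 0]}, {"dp": [9.9, 10, 34.1], "rotation": [-0.2, 1.6, -0.3]}, {"dp": [9, 10, 34.3], "rotation": [-0.2, 1.6, -0.3]}])

```text
t: 1.35
eef_pos: [0.4086, -0.1267, 0.1812]
ee_rot: [-1.569, -0.008, -0.189]
force: [0.9, -0.6, -0.5]
width: 0.0877
```

```bash
python3 -c "
from h import *
plan([432,-68,30],-13.7,40,6.5)"
```

```text
n 5 now [ 408.6 -126.7  181.2] yaw -10.85 F [ 0.9 -0.6 -0.5] t 1.35 w 0.088
dp [2.2, 30.3, 12.3] rot [-0.03, 0.57, 0.09]
dp [2.1, 30.3, 12.4] rot [-0.03, 0.57, 0.09]
dp [2.0, 30.3, 12.4] rot [-0.03, 0.57, 0.09]
dp [1.9, 30.3, 12.4] rot [-0.03, 0.57, 0.09]
dp [1.8, 30.2, 12.5] rot [-0.03, 0.57, 0.09]
```

Request:
move_arm(deltas=[{"dp": [2, 20, 20], "rotation": [0, 0.6, 0]}, {"dp": [2, 30, 18], "rotation": [0, 0.6, 0]}, {"dp": [2, 35, 12], "rotation": [0, 0.6, 0]}, {"dp": [2, 35, 8], "rotation": [0, 0.6, 0]}, {"dp": [2, 25, 4], "rotation": [0, 0.6, 0]}])

```text
t: 1.77
eef_pos: [0.4393, -0.058, 0.0367]
ee_rot: [-1.562, -0.022, -0.237]
force: [0.0, -0.6, -0.1]
width: 0.0878
```

```bash
python3 -c "
from h import *
plan([436,-69,11],-13.7,12,6.5)
f=__import__('station').arm.grab_frame('scene')
cv2.imwrite('pics/s1.png',f['pixels'][...,::-1])
"
```

```text
n 3 now [439.3 -58.   36.7] yaw -13.57 F [ 0.  -0.6 -0.1] t 1.7667 w 0.088
dp [-0.4, 8.5, -3.9] rot [-0.18, 0.04, 0.42]
dp [-0.3, 8.5, -3.9] rot [-0.18, 0.04, 0.42]
dp [-0.3, 8.6, -3.8] rot [-0.18, 0.04, 0.42]
```

View pics/s1.png

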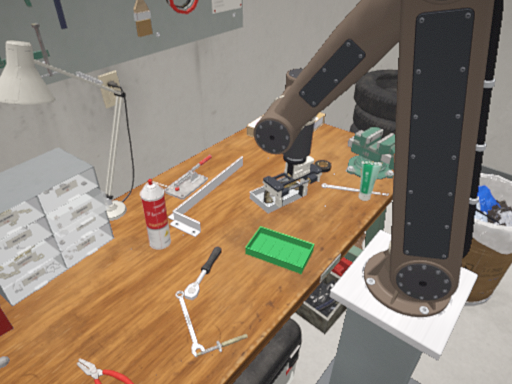

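The gripper is behind the tray's near side at about (290,190), with the fingers over bare bench. The green tube at (368,180) is still standing. Descending.

Request:
move_arm(deltas=[{"dp": [-1.5, 9, -4], "rotation": [-0.2, 0, 0.4]}, {"dp": [-1.5, 9, -4], "rotation": [-0.2, 0, 0.4]}, {"dp": [0, 8, -3], "rotation": [-0.2, 0, 0.4]}, {"dp": [0, 0, 0], "rotation": [0, 0, 0]}])

```text
t: 2.15
eef_pos: [0.4303, -0.0692, 0.0048]
ee_rot: [-1.579, 0.011, -0.236]
force: [1.1, 0.3, -0.7]
width: 0.0876
```

```bash
python3 -c "
from h import *
plan([446,-71,11],-13.7,4,6.5)
f=__import__('station').arm.grab_frame('top')
cv2.imwrite('pics/t1.png',cv2.resize(f['pixels'][140:260,170:400,::-1],None,fx=3,fy=3))
"
```

```text
n 5 now [430.3 -69.2   4.8] yaw -13.51 F [ 1.1  0.3 -0.7] t 2.15 w 0.088
dp [3.1, -1.3, 0.4] rot [0.09, 0.04, -0.12]
dp [3.1, -1.3, 0.4] rot [0.09, 0.04, -0.12]
dp [3.1, -1.3, 0.4] rot [0.09, 0.04, -0.12]
dp [3.1, -1.2, 0.4] rot [0.09, 0.04, -0.12]
dp [3.1, -1.2, 0.4] rot [0.09, 0.04, -0.12]
```

View pics/t1.png

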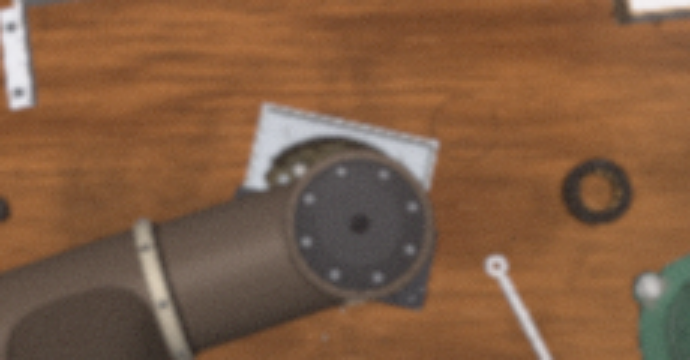

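Request:
move_arm(deltas=[{"dp": [3, -3, 0], "rotation": [0.1, 0, -0.2]}, {"dp": [3, -2, 0], "rotation": [0.1, 0, -0.2]}, {"dp": [3, -1, 0], "rotation": [0, 0, 0]}, {"dp": [3, 0, 0], "rotation": [0, 0, 0]}, {"dp": [3, 0, 0], "rotation": [0, 0, 0]}])

```text
t: 2.62
eef_pos: [0.4482, -0.0731, 0.0156]
ee_rot: [-1.571, -0.003, -0.237]
force: [-3.0, 2.4, -2.9]
width: 0.0876
```

Request:
move_arm(deltas=[{"dp": [3, 0, 0], "rotation": [0, 0, 0]}, {"dp": [3, 0, 0], "rotation": [0, 0, 0]}, {"dp": [3, 0, 0], "rotation": [0, 0, 0]}])

```text
t: 2.87
eef_pos: [0.4537, -0.0758, 0.0153]
ee_rot: [-1.573, 0.003, -0.239]
force: [-7.5, 4.2, 5.9]
width: 0.0876
```

Request:
move_arm(deltas=[{"dp": [6, 1, 0], "rotation": [0, -0.8, 0]}, {"dp": [6, 1, 0], "rotation": [0, -0.8, 0]}, {"dp": [6, 1, 0], "rotation": [0, -0.8, 0]}, {"dp": [6, 0, 0], "rotation": [0, -0.8, 0]}, {"dp": [6, 0, 0], "rotation": [0, -0.8, 0]}])

```text
t: 3.28
eef_pos: [0.4698, -0.0847, 0.0099]
ee_rot: [-1.58, 0.028, -0.171]
force: [-8.8, 1.3, 7.7]
width: 0.0874
```

Request:
move_arm(deltas=[{"dp": [6, 0, 0], "rotation": [0, -0.9, 0]}, {"dp": [6, 0, 0], "rotation": [0, -0.9, 0]}, {"dp": [6, 0, 0], "rotation": [0, -0.9, 0]}, {"dp": [6, 0, 0], "rotation": [0, -0.9, 0]}, {"dp": [6, 0, 0], "rotation": [0, -0.9, 0]}])

```text
t: 3.7
eef_pos: [0.4853, -0.0921, 0.0064]
ee_rot: [-1.583, 0.057, -0.094]
force: [-8.9, 1.4, 6.7]
width: 0.0877
```

```bash
python3 -c "
from h import *
f=__import__('station').arm.grab_frame('top')
cv2.imwrite('pics/t2.png',cv2.resize(f['pixels'][100:240,150:400,::-1],None,fx=3,fy=3))
"
```

```text
(no output)
```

View pics/t2.png

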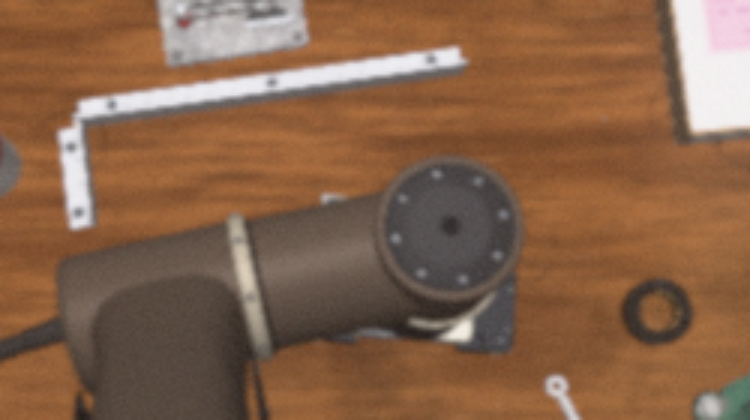

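```bash
cat >> h.py <<'E'
C=np.array([692.4,236.]);YW=np.radians(7.0)
EX=np.array([np.cos(YW),np.sin(YW)]);EY=np.array([-np.sin(YW),np.cos(YW)])
def tostop(p): d=np.asarray(p)-C; return np.stack([d@EX,d@EY],-1)
def fromstop(X,Y): return C+X*EX+Y*EY
def snap(name,cam="scene",box=None,s=3):
    from station import arm
    f=arm.grab_frame(cam)
    im=f["pixels"][...,::-1]
    if box: im=im[box[1]:box[3],box[0]:box[2]]
    cv2.imwrite("pics/"+name,cv2.resize(im,None,fx=s,fy=s,interpolation=cv2.INTER_CUBIC));return f
E
python3 -c "
from h import *
plan([505,-93,12],-4,6,6.5)
snap('s2.png','scene',(150,140,350,270))
"
```

```text
n 4 now [486.4 -92.1   6.2] yaw -5.31 F [-3.2 -1.1  0.3] t 3.75 w 0.088
dp [4.6, -1.7, 0.2] rot [0.17, -0.32, -0.81]
dp [4.6, -1.6, 0.2] rot [0.17, -0.32, -0.81]
dp [4.6, -1.6, 0.2] rot [0.17, -0.32, -0.81]
dp [4.6, -1.5, 0.1] rot [0.17, -0.32, -0.81]
```

View pics/s2.png

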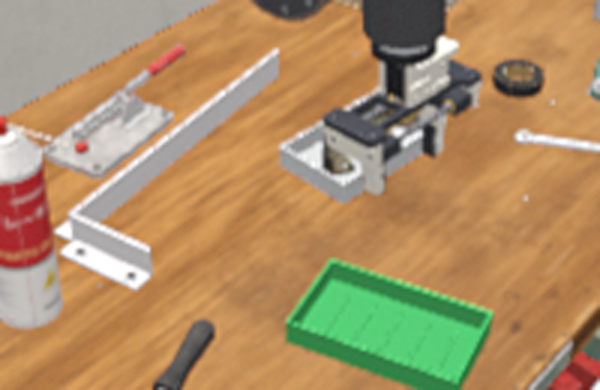

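Request:
move_arm(deltas=[{"dp": [9, -1.5, 0], "rotation": [0.2, -0.6, -1]}, {"dp": [9, -1.5, 0], "rotation": [0.2, -0.6, -1]}, {"dp": [9, -1.5, 0], "rotation": [0.2, -0.6, -1]}, {"dp": [9, -1, 0], "rotation": [0.1, -0.6, -0.8]}, {"dp": [9, -0.5, 0], "rotation": [0, -0.6, -0.5]}])

```text
t: 4.22
eef_pos: [0.5292, -0.0964, 0.0091]
ee_rot: [-1.571, -0.015, -0.041]
force: [-3.2, -0.3, -2.3]
width: 0.0878
```

```bash
python3 -c "
from h import *
plan([555,-97,11],2,9,6.5)
"
```

```text
n 3 now [529.2 -96.4   9.1] yaw -2.34 F [-3.2 -0.3 -2.3] t 4.2167 w 0.088
dp [8.6, -0.5, 0.1] rot [0.01, -1.45, 0.3]
dp [8.6, -0.6, -0.1] rot [0.01, -1.45, 0.3]
dp [8.6, -0.6, -0.3] rot [0.01, -1.45, 0.3]
```

Request:
move_arm(deltas=[{"dp": [8, -0.3, 0], "rotation": [0, -1, 0.3]}, {"dp": [8, -0.3, 0], "rotation": [0, -1, 0.2]}, {"dp": [8, -0.3, 0], "rotation": [0, -1, 0.1]}, {"dp": [8, 0, 0], "rotation": [0, -1, 0]}, {"dp": [8, 0, 0], "rotation": [0, -1, 0]}])

```text
t: 4.63
eef_pos: [0.5735, -0.097, 0.0105]
ee_rot: [-1.572, -0.004, 0.055]
force: [-3.9, -0.4, 0.2]
width: 0.0875
```

```bash
python3 -c "
from h import *
plan([590,-96,11],7,9,6.5)
from station import arm;print(tostop(np.array(arm.get_state()['eef_pos'])[:2]*1000))
"
```

```text
n 2 now [573.5 -97.   10.5] yaw 3.15 F [-3.9 -0.4  0.2] t 4.6333 w 0.088
dp [8.2, -0.2, 0.0] rot [0.03, -1.92, 0.11]
dp [8.2, -0.3, -0.2] rot [0.03, -1.92, 0.11]
[-158.55145942 -316.01074125]
```

Request:
move_arm(deltas=[{"dp": [7, 0, 0], "rotation": [0, -1, 0]}, {"dp": [6, 0, 0], "rotation": [0, -1, 0]}, {"dp": [5, 0, 0], "rotation": [0, -0.9, 0]}, {"dp": [4, 0, 0], "rotation": [0, -0.8, 0]}, {"dp": [2, 0, 0], "rotation": [0, 0, 0]}])

```text
t: 5.05
eef_pos: [0.6011, -0.0951, 0.0104]
ee_rot: [-1.572, -0.002, 0.129]
force: [-7.2, 0.3, 5.0]
width: 0.0876
```

```bash
python3 -c "
from h import *
plan([596,-96,11],7,9,6.5)
from station import arm;print(tostop(np.array(arm.get_state()['eef_pos'])[:2]*1000))
snap('s3.png','scene',(150,140,350,270))
"
```

```text
n 1 now [601.1 -95.1  10.4] yaw 7.37 F [-7.2  0.3  5. ] t 5.05 w 0.088
dp [-5.2, -0.6, -0.2] rot [0.09, 0.37, 0.14]
[-130.96242715 -317.52417205]
```

View pics/s3.png

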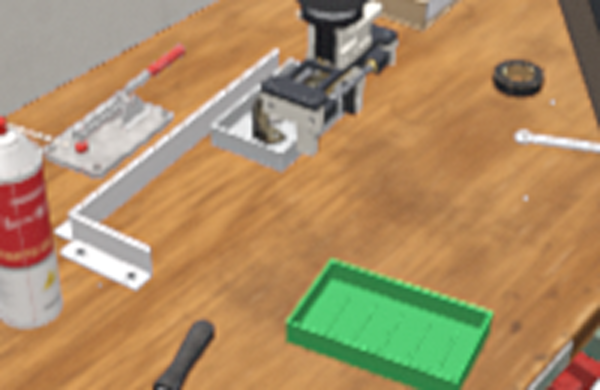

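Request:
move_arm(deltas=[{"dp": [-8, 0, 0], "rotation": [0, 0, 0]}, {"dp": [-12, -10, 0], "rotation": [0, 0, 0]}, {"dp": [-5, -35, 0], "rotation": [0, 0, 0]}, {"dp": [0, -35, -5], "rotation": [0, -3, 0]}, {"dp": [0, -20, -20], "rotation": [0, -6, 0]}])

```text
t: 5.52
eef_pos: [0.5798, -0.1203, 0.11]
ee_rot: [-1.573, -0.005, 0.289]
force: [1.0, 0.6, -0.3]
width: 0.0877
```

```bash
python3 -c "
from h import *
from station import arm
f=snap('t3.png','top',(150,100,400,240));W=cloud(f)
np.savez('t3.npz',**f)
g=arm.grab_frame('scene');V=cloud(g)
for w in(W,V):
  p,m=rect(w,(.5,-.25),(.69,.05),.02,.034);print(len(p),cv2.minAreaRect(p) if len(p) else 0)
s=arm.get_state();print(np.round(s['q'],2),s['eef_pos'],s['ee_rot'][2])
"
```

```text
0 0
360 ((651.8333740234375, -86.62117767333984), (90.15791320800781, 184.2862548828125), 7.1536173820495605)
[ 0.12  0.32 -0.33  0.   -0.91 -1.4 ] [ 0.58225124 -0.12276024  0.11139237] 0.2901204180189034
```

View pics/t3.png

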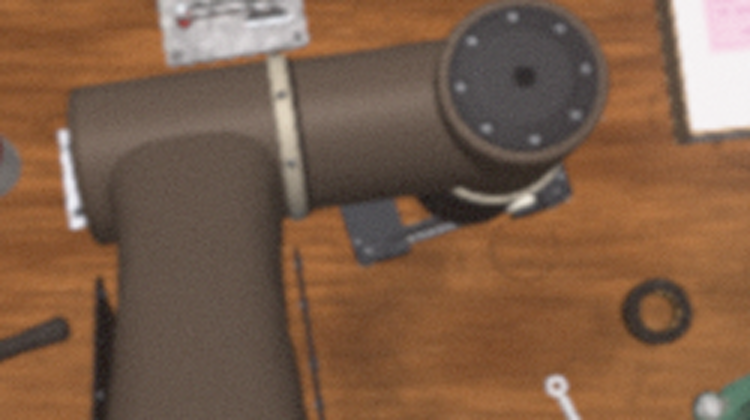

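```bash
python3 -c "
from h import *
print(fromstop(-69,-432))
plan([677,-201,100],97,60,6.7)
"
```

```text
[ 676.56187189 -201.1889222 ]
n 12 now [ 582.3 -122.8  111.4] yaw 16.62 F [ 0.3  0.4 -1.2] t 5.6167 w 0.088
dp [5.7, 1.0, -8.5] rot [0.05, -6.7, 0.02]
dp [4.7, 1.0, -9.1] rot [0.05, -6.7, 0.02]
dp [3.6, 1.0, -9.6] rot [0.05, -6.7, 0.02]
dp [2.4, 1.0, -9.9] rot [0.05, -6.7, 0.02]
dp [1.2, 1.0, -10.2] rot [0.05, -6.7, 0.02]
```

Request:
move_arm(deltas=[{"dp": [5.7, 0, -8.5], "rotation": [0, -6.7, 0]}, {"dp": [4.7, 0, -9.1], "rotation": [0, -6.7, 0]}, {"dp": [3.6, 0, -9.6], "rotation": [0, -6.7, 0]}, {"dp": [2.4, 0, -9.9], "rotation": [0, -6.7, 0]}, {"dp": [1.2, 0, -10.2], "rotation": [0, -6.7, 0]}], jaw=110)

```text
t: 6.03
eef_pos: [0.6254, -0.1546, 0.1154]
ee_rot: [-1.591, -0.017, 0.89]
force: [-1.0, 0.9, 0.0]
width: 0.0594
```

```bash
python3 -c "
from h import *
plan([677,-201,90],97,60,6.7)
"
```

```text
n 7 now [ 625.4 -154.6  115.4] yaw 51.01 F [-1.   0.9  0. ] t 6.0333 w 0.059
dp [-0.6, 3.8, -9.8] rot [0.21, -6.57, 0.07]
dp [-1.7, 3.8, -9.7] rot [0.21, -6.57, 0.07]
dp [-2.8, 3.8, -9.5] rot [0.21, -6.57, 0.07]
dp [-3.9, 3.7, -9.1] rot [0.21, -6.57, 0.07]
dp [-4.9, 3.7, -8.6] rot [0.21, -6.57, 0.07]
```

Request:
move_arm(deltas=[{"dp": [-0.6, 2, -9.8], "rotation": [0.2, -6.5, 0]}, {"dp": [-1.7, 2, -9.7], "rotation": [0.2, -6.5, 0]}, {"dp": [-2.8, 2, -9.5], "rotation": [0.2, -6.5, 0]}, {"dp": [-3.9, 2, -9.1], "rotation": [0.2, -6.5, 0]}, {"dp": [-5, 2, -8.6], "rotation": [0.2, -6.5, 0]}])

```text
t: 6.45
eef_pos: [0.6667, -0.1874, 0.1057]
ee_rot: [-1.591, -0.01, 1.482]
force: [0.1, -0.5, -0.1]
width: 0.0498
```

```bash
python3 -c "
from h import *
plan([677,-203,90],97,60,4)
"
```

```text
n 4 now [ 666.7 -187.4  105.7] yaw 84.92 F [ 0.1 -0.5 -0.1] t 6.45 w 0.05
dp [-3.7, 4.0, -2.8] rot [0.31, -3.02, 0.11]
dp [-3.8, 3.9, -2.7] rot [0.31, -3.02, 0.11]
dp [-3.9, 3.9, -2.5] rot [0.31, -3.02, 0.11]
dp [-4.1, 3.9, -2.3] rot [0.31, -3.02, 0.11]
```

Request:
move_arm(deltas=[{"dp": [-4, 2, -2.5], "rotation": [0.3, -3.5, 0]}, {"dp": [-4, 2, -2.5], "rotation": [0.3, -2.8, 0]}, {"dp": [-4, 2, -2], "rotation": [0.3, -1.8, 0]}, {"dp": [-3, 2, -2], "rotation": [0.2, -0.8, 0]}, {"dp": [0, 0, 0], "rotation": [0, 0, 0]}])

```text
t: 6.87
eef_pos: [0.6793, -0.2029, 0.0949]
ee_rot: [-1.58, -0.007, 1.647]
force: [0.4, 0.3, 0.1]
width: 0.0501
```

```bash
python3 -c "
from h import *
plan([677,-203,12],97,25,4)
f=snap('s4.png','scene',(150,120,350,250));V=cloud(f)
p,m=rect(V,(.5,-.25),(.69,.05),.02,.034);print(len(p),cv2.minAreaRect(p) if len(p) else 0)
f=snap('t4.png','top',(150,100,400,240))
"
```

```text
n 4 now [ 679.3 -202.9   94.9] yaw 94.38 F [0.4 0.3 0.1] t 6.8667 w 0.05
dp [-0.1, 20.7, 0.8] rot [0.13, -0.66, 0.1]
dp [-0.1, 20.7, 0.7] rot [0.13, -0.66, 0.1]
dp [-0.0, 20.7, 0.7] rot [0.13, -0.66, 0.1]
dp [0.0, 20.7, 0.6] rot [0.13, -0.66, 0.1]
374 ((653.5878295898438, -87.6823959350586), (93.74456787109375, 185.9837646484375), 7.205658912658691)
```

View pics/s4.png

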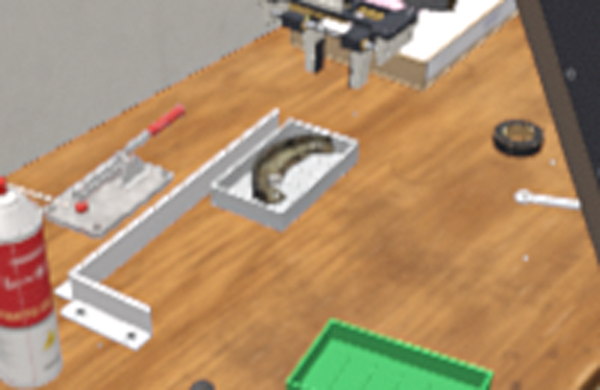

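View pics/t4.png

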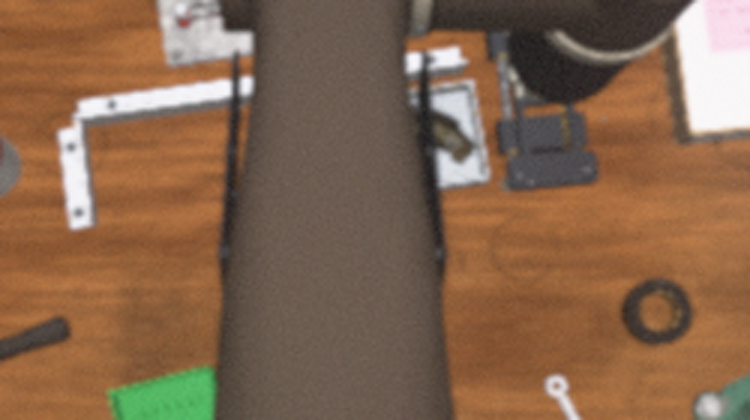

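The tray is parallel to the long rail with a gap of about 15 mm, and the shoe is inside. The fingers stand clear beyond the -y end. Descending.

Request:
move_arm(deltas=[{"dp": [0, 18, 0.8], "rotation": [0.2, -0.7, 0]}, {"dp": [0, 20, 0.8], "rotation": [0.1, -0.7, 0]}, {"dp": [0, 18, 0.8], "rotation": [0.1, -0.7, 0]}, {"dp": [0, 10, 0.6], "rotation": [0, -0.5, 0]}, {"dp": [0, 4, 0], "rotation": [0, 0, 0]}])

```text
t: 7.38
eef_pos: [0.6788, -0.2011, 0.0273]
ee_rot: [-1.582, -0.005, 1.689]
force: [-0.4, -0.3, 0.5]
width: 0.0495
```

```bash
python3 -c "
from h import *
plan([676,-195,11],97,5,4)
"
```

```text
n 4 now [ 678.8 -201.1   27.3] yaw 96.79 F [-0.4 -0.3  0.5] t 7.3833 w 0.049
dp [1.6, 4.1, 0.6] rot [0.16, -0.05, 0.07]
dp [1.6, 4.1, 0.6] rot [0.16, -0.05, 0.07]
dp [1.6, 4.1, 0.5] rot [0.16, -0.05, 0.07]
dp [1.6, 4.1, 0.5] rot [0.16, -0.05, 0.07]
```

Request:
move_arm(deltas=[{"dp": [0, 5, 0.6], "rotation": [0.2, 0, 0]}, {"dp": [1, 5, 0.6], "rotation": [0.2, 0, 0]}, {"dp": [2, 4, 0.6], "rotation": [0.1, 0, 0]}, {"dp": [3, 2, 0], "rotation": [0, 0, 0]}, {"dp": [3, 0, 0], "rotation": [0, 0, 0]}])

```text
t: 7.8
eef_pos: [0.6768, -0.1917, 0.0115]
ee_rot: [-1.575, -0.004, 1.687]
force: [0.8, 0.4, 0.1]
width: 0.0498
```

Request:
move_arm(deltas=[{"dp": [3, 0, 0], "rotation": [0, 0, 0]}, {"dp": [3, 0, 0], "rotation": [0, 0, 0]}, {"dp": [3, 0, 0], "rotation": [0, 0, 0]}, {"dp": [3, 0, 0], "rotation": [0, 0, 0]}])

```text
t: 8.13
eef_pos: [0.6754, -0.1792, 0.0125]
ee_rot: [-1.575, -0.003, 1.687]
force: [-0.2, -2.6, -2.6]
width: 0.05
```

```bash
python3 -c "
from h import *
from station import arm;print(tostop(np.array(arm.get_state()['eef_pos'])[:2]*1000))
plan([*fromstop(-69,-380),11],97,9,4)
"
```

```text
[ -67.48583496 -410.07071197]
n 4 now [ 675.4 -179.2   12.5] yaw 96.67 F [-0.2 -2.6 -2.6] t 8.1333 w 0.05
dp [7.5, 0.4, 0.4] rot [0.07, -0.08, 0.05]
dp [7.5, 0.4, 0.4] rot [0.07, -0.08, 0.05]
dp [7.5, 0.4, 0.4] rot [0.07, -0.08, 0.05]
dp [7.5, 0.4, 0.4] rot [0.07, -0.08, 0.05]
```

Request:
move_arm(deltas=[{"dp": [8, 0, 0], "rotation": [0, 0, -0.2]}, {"dp": [9, 0, 0], "rotation": [0, 0, -0.2]}, {"dp": [10, 0, 0], "rotation": [0, 0, -0.3]}, {"dp": [10, 0, 0], "rotation": [0, 0, -0.3]}, {"dp": [10, 0, 0], "rotation": [0, 0, -0.3]}])

```text
t: 8.55
eef_pos: [0.6691, -0.1302, 0.013]
ee_rot: [-1.575, -0.027, 1.685]
force: [0.8, -2.7, -2.5]
width: 0.0498
```

```bash
python3 -c "
from h import *
from station import arm;print(tostop(np.array(arm.get_state()['eef_pos'])[:2]*1000))
plan([*fromstop(-69,-320),11],97,9,4)
snap('s5.png','scene',(150,120,350,250))
"
```

```text
[ -67.74896446 -360.63091406]
n 5 now [ 669.1 -130.2   13. ] yaw 96.57 F [ 0.8 -2.7 -2.5] t 8.55 w 0.05
dp [8.1, 0.6, 0.3] rot [0.05, -0.09, 0.31]
dp [8.1, 0.6, 0.3] rot [0.05, -0.09, 0.31]
dp [8.1, 0.5, 0.3] rot [0.05, -0.09, 0.31]
dp [8.1, 0.5, 0.3] rot [0.05, -0.09, 0.31]
dp [8.1, 0.4, 0.3] rot [0.05, -0.09, 0.31]
```

View pics/s5.png

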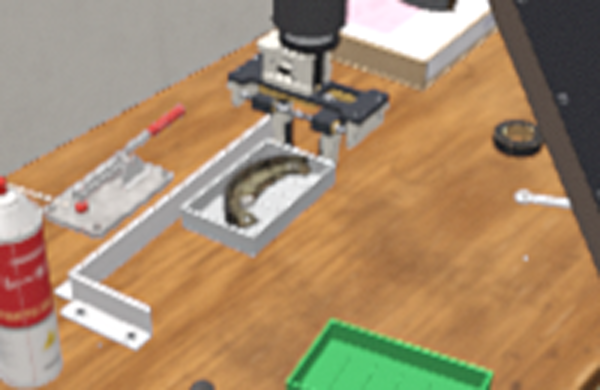

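The tray is sliding straight along the rail. Continuing.

Request:
move_arm(deltas=[{"dp": [10, 0.4, 0], "rotation": [0, 0, 0.2]}, {"dp": [10, 0.4, 0], "rotation": [0, 0, 0.2]}, {"dp": [10, 0.3, 0], "rotation": [0, 0, 0.2]}, {"dp": [10, 0.3, 0], "rotation": [0, 0, 0.1]}, {"dp": [10, 0, 0], "rotation": [0, 0, 0]}])

```text
t: 9.02
eef_pos: [0.6634, -0.0755, 0.0136]
ee_rot: [-1.576, -0.014, 1.687]
force: [0.7, -3.0, -2.4]
width: 0.0497
```

Request:
move_arm(deltas=[{"dp": [10, 0, 0], "rotation": [0, 0, 0]}, {"dp": [10, 0, 0], "rotation": [0, 0, 0]}, {"dp": [10, 0, 0], "rotation": [0, 0, 0]}, {"dp": [10, 0, 0], "rotation": [0, 0, 0]}])

```text
t: 9.35
eef_pos: [0.6574, -0.0309, 0.0138]
ee_rot: [-1.575, -0.014, 1.687]
force: [-0.0, -3.3, -2.7]
width: 0.0496
```

```bash
python3 -c "
from h import *
from station import arm;print(tostop(np.array(arm.get_state()['eef_pos'])[:2]*1000))
plan([*fromstop(-69,-200),11],97,9,4)
snap('s6.png','scene',(150,120,350,250))
"
```

```text
[ -67.22668583 -260.69589052]
n 7 now [657.4 -30.9  13.8] yaw 96.66 F [-0.  -3.3 -2.7] t 9.35 w 0.05
dp [8.7, 0.5, 0.3] rot [0.04, -0.05, 0.12]
dp [8.7, 0.5, 0.3] rot [0.04, -0.05, 0.12]
dp [8.7, 0.5, 0.3] rot [0.04, -0.05, 0.12]
dp [8.7, 0.5, 0.3] rot [0.04, -0.05, 0.12]
dp [8.7, 0.4, 0.3] rot [0.04, -0.05, 0.12]
```

View pics/s6.png

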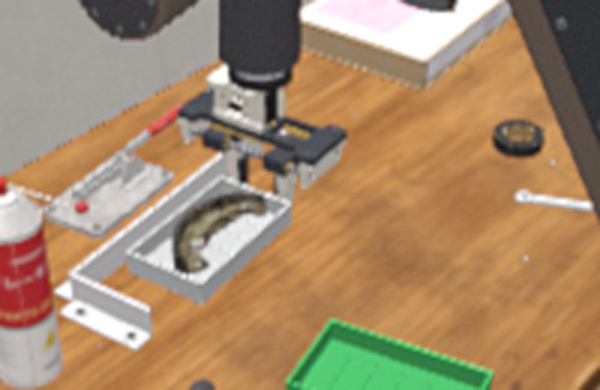

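Request:
move_arm(deltas=[{"dp": [10, 0.4, 0], "rotation": [0, 0, 0.1]}, {"dp": [10, 0.4, 0], "rotation": [0, 0, 0.1]}, {"dp": [10, 0.3, 0], "rotation": [0, 0, 0.1]}, {"dp": [9, 0, 0], "rotation": [0, 0, 0]}, {"dp": [7, 0, 0], "rotation": [0, 0, 0]}])

```text
t: 9.82
eef_pos: [0.6521, 0.0192, 0.0141]
ee_rot: [-1.576, -0.008, 1.688]
force: [0.5, -3.1, -1.9]
width: 0.05
```

Request:
move_arm(deltas=[{"dp": [4, 0, 0], "rotation": [0, 0, 0]}, {"dp": [4, 0, 0], "rotation": [0, 0, 0]}])

```text
t: 9.98
eef_pos: [0.6508, 0.0289, 0.0141]
ee_rot: [-1.576, -0.008, 1.689]
force: [0.5, -3.9, -1.6]
width: 0.0497
```

```bash
python3 -c "
from h import *
from station import arm;print(tostop(np.array(arm.get_state()['eef_pos'])[:2]*1000))
plan([*fromstop(-69,-189.5),11],97,9,4)
"
```

```text
[ -66.51548956 -200.5273305 ]
n 2 now [650.8  28.9  14.1] yaw 96.77 F [ 0.5 -3.9 -1.6] t 9.9833 w 0.05
dp [5.5, 1.6, 1.3] rot [0.15, -0.12, 0.24]
dp [5.5, 1.6, 1.3] rot [0.15, -0.12, 0.24]
```

~11 mm to go, creeping with the force watched.

Request:
move_arm(deltas=[{"dp": [3, 0, 0], "rotation": [0, 0, 0]}, {"dp": [3, 0, 0], "rotation": [0, 0, 0]}, {"dp": [2.5, 0, 0], "rotation": [0, 0, 0]}])

```text
t: 10.23
eef_pos: [0.6499, 0.0371, 0.0142]
ee_rot: [-1.576, -0.007, 1.689]
force: [5.7, -21.6, -2.4]
width: 0.0501
```

Request:
move_arm(deltas=[{"dp": [2.5, 0, 0], "rotation": [0, 0, 0]}, {"dp": [2.5, 0, 0], "rotation": [0, 0, 0]}])

```text
t: 10.4
eef_pos: [0.65, 0.0369, 0.0146]
ee_rot: [-1.574, -0.001, 1.69]
force: [4.3, -16.8, -2.1]
width: 0.0497
```

Request:
move_arm(deltas=[{"dp": [2.5, 0, 0], "rotation": [0, 0, 0]}, {"dp": [2.5, 0, 0], "rotation": [0, 0, 0]}])

```text
t: 10.57
eef_pos: [0.65, 0.0369, 0.0147]
ee_rot: [-1.573, 0.004, 1.689]
force: [4.0, -15.1, -3.6]
width: 0.0499
```

```bash
python3 -c "
from h import *
from station import arm;print(tostop(np.array(arm.get_state()['eef_pos'])[:2]*1000))
snap('s7.png','scene',(150,120,350,250))
"
```

```text
[ -66.39349224 -192.47942199]
```

View pics/s7.png

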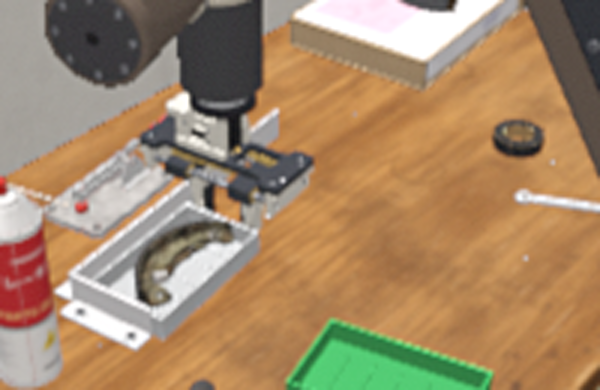

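The tray is against the short rail: the force rose to about 15–20 N and motion stopped. Now backing off and going round to the near side.

Request:
move_arm(deltas=[{"dp": [-8, 0, 0], "rotation": [0, 0, 0]}, {"dp": [-14, -10, 0], "rotation": [0, 0, 0]}, {"dp": [-8, -30, 0], "rotation": [0, 0, 0]}, {"dp": [0, -35, 0], "rotation": [0, 0, 0]}, {"dp": [0, -25, 0], "rotation": [0, 4, 0]}])

```text
t: 11.03
eef_pos: [0.6501, 0.0035, 0.1131]
ee_rot: [-1.563, 0.004, 1.618]
force: [0.8, 0.7, -0.3]
width: 0.05
```

```bash
python3 -c "
from h import *
print(fromstop(-148,-90))
plan([*fromstop(-148,-90),110],7,25,6.7)
"
```

```text
[556.47141046 128.63418353]
n 13 now [650.1   3.5 113.1] yaw 92.7 F [ 0.8  0.7 -0.3] t 11.0333 w 0.05
dp [10.0, 0.3, 6.7] rot [-0.02, 6.59, -0.04]
dp [9.1, 0.3, 7.8] rot [-0.02, 6.59, -0.04]
dp [8.2, 0.3, 8.8] rot [-0.02, 6.59, -0.04]
dp [7.1, 0.3, 9.7] rot [-0.02, 6.59, -0.04]
dp [5.9, 0.3, 10.5] rot [-0.02, 6.59, -0.04]
```

Request:
move_arm(deltas=[{"dp": [10, 0, 6.7], "rotation": [0, 6.6, 0]}, {"dp": [9, 0, 7.8], "rotation": [0, 6.6, 0]}, {"dp": [8, 0, 8.8], "rotation": [0, 6.6, 0]}, {"dp": [7, 0, 9.7], "rotation": [0, 6.6, 0]}, {"dp": [6, 0, 10.5], "rotation": [0, 6.6, 0]}], jaw=0)

```text
t: 11.45
eef_pos: [0.621, 0.0504, 0.128]
ee_rot: [-1.579, -0.01, 1.012]
force: [0.3, 0.1, 0.6]
width: 0.0775
```

```bash
python3 -c "
from h import *
plan([*fromstop(-148,-90),110],7,25,6.7)
"
```

```text
n 8 now [621.   50.4 128. ] yaw 58.01 F [0.3 0.1 0.6] t 11.45 w 0.078
dp [4.0, 2.2, 12.0] rot [0.02, 6.38, 0.09]
dp [2.6, 2.2, 12.4] rot [0.02, 6.38, 0.09]
dp [1.3, 2.2, 12.6] rot [0.02, 6.38, 0.09]
dp [-0.2, 2.2, 12.7] rot [0.02, 6.38, 0.09]
dp [-1.6, 2.2, 12.6] rot [0.02, 6.38, 0.09]
```

Request:
move_arm(deltas=[{"dp": [4, 2, 12], "rotation": [0, 6.4, 0]}, {"dp": [2.6, 2, 12.4], "rotation": [0, 6.4, 0]}, {"dp": [1.3, 2, 12.6], "rotation": [0, 6.4, 0]}, {"dp": [0, 2, 12.7], "rotation": [0, 6.4, 0]}, {"dp": [-1.6, 2, 12.6], "rotation": [0, 6.4, 0]}])

```text
t: 11.87
eef_pos: [0.5823, 0.1015, 0.1245]
ee_rot: [-1.569, -0.024, 0.423]
force: [0.6, 0.6, -0.4]
width: 0.0875
```

```bash
python3 -c "
from h import *
plan([*fromstop(-148,-90),110],7,25,4)
"
```

```text
n 5 now [582.3 101.5 124.5] yaw 24.24 F [ 0.6  0.6 -0.4] t 11.8667 w 0.087
dp [-2.5, 2.9, 7.1] rot [-0.06, 3.45, 0.27]
dp [-3.0, 2.9, 6.9] rot [-0.06, 3.45, 0.27]
dp [-3.3, 2.9, 6.7] rot [-0.06, 3.45, 0.27]
dp [-3.7, 2.9, 6.5] rot [-0.06, 3.45, 0.27]
dp [-4.1, 2.9, 6.3] rot [-0.06, 3.45, 0.27]
```

Request:
move_arm(deltas=[{"dp": [-2.5, 3, 6], "rotation": [0, 4, 0.3]}, {"dp": [-3, 3, 6], "rotation": [0, 4, 0.3]}, {"dp": [-4, 3, 6], "rotation": [0, 3, 0.3]}, {"dp": [-4, 3, 5], "rotation": [0, 1.5, 0.2]}, {"dp": [-3, 3, 2], "rotation": [0, 0.5, 0.2]}])

```text
t: 12.28
eef_pos: [0.5593, 0.1232, 0.1154]
ee_rot: [-1.559, -0.008, 0.178]
force: [-0.5, -0.1, 0.2]
width: 0.0878
```

```bash
python3 -c "
from h import *
from station import arm;print(tostop(np.array(arm.get_state()['eef_pos'])[:2]*1000))
plan([*fromstop(-148,-90),14],7,20,4)
snap('s8.png','scene',(150,120,350,250))
"
```

```text
[-145.86048411  -95.7074632 ]
n 6 now [559.3 123.2 115.4] yaw 10.21 F [-0.5 -0.1  0.2] t 12.2833 w 0.088
dp [-0.4, 16.9, 0.8] rot [-0.12, 0.54, 0.07]
dp [-0.4, 16.9, 0.8] rot [-0.12, 0.54, 0.07]
dp [-0.4, 16.9, 0.8] rot [-0.12, 0.54, 0.07]
dp [-0.4, 16.9, 0.9] rot [-0.12, 0.54, 0.07]
dp [-0.4, 16.9, 0.9] rot [-0.12, 0.54, 0.07]
```

View pics/s8.png

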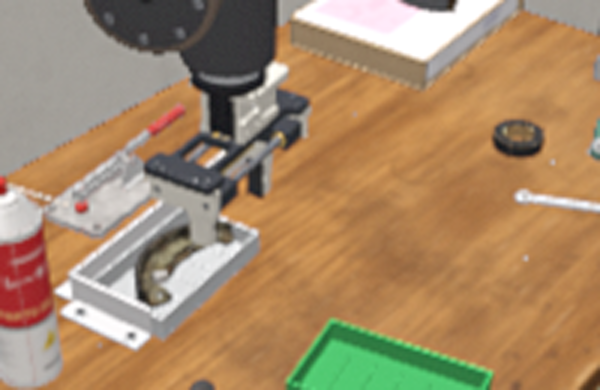

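Request:
move_arm(deltas=[{"dp": [-1, 20, 1], "rotation": [-0.1, 0.9, 0]}, {"dp": [-1, 24, 1], "rotation": [-0.1, 0.9, 0]}, {"dp": [0, 22, 1], "rotation": [-0.1, 0.8, 0]}, {"dp": [0, 14, 1], "rotation": [-0.1, 0.6, 0]}, {"dp": [0, 6, 0], "rotation": [0, 0, 0]}])

```text
t: 12.75
eef_pos: [0.5613, 0.1284, 0.0321]
ee_rot: [-1.56, -0.018, 0.125]
force: [0.4, 0.1, -0.7]
width: 0.0875
```

```bash
python3 -c "
from h import *
from station import arm;print(tostop(np.array(arm.get_state()['eef_pos'])[:2]*1000))
plan([*fromstop(-138,-90),13],7,6,4)
"
```

```text
[-143.25017701  -90.78094478]
n 4 now [561.3 128.4  32.1] yaw 7.17 F [ 0.4  0.1 -0.7] t 12.75 w 0.087
dp [1.2, 4.8, 0.1] rot [-0.15, 0.05, 0.26]
dp [1.2, 4.8, 0.2] rot [-0.15, 0.05, 0.26]
dp [1.3, 4.8, 0.2] rot [-0.15, 0.05, 0.26]
dp [1.3, 4.8, 0.2] rot [-0.15, 0.05, 0.26]
```

Request:
move_arm(deltas=[{"dp": [0, 6, 0.2], "rotation": [-0.2, 0, 0.3]}, {"dp": [0, 6, 0.2], "rotation": [-0.2, 0, 0.3]}, {"dp": [1, 4, 0.2], "rotation": [-0.2, 0, 0.3]}, {"dp": [3, 1, 0], "rotation": [0, 0, 0]}, {"dp": [3, 0, 0], "rotation": [0, 0, 0]}])

```text
t: 13.17
eef_pos: [0.5699, 0.1296, 0.015]
ee_rot: [-1.571, -0.001, 0.128]
force: [0.2, 0.3, 0.1]
width: 0.0875
```

Request:
move_arm(deltas=[{"dp": [3, 0, 0], "rotation": [0, 0, 0]}, {"dp": [3, 0, 0], "rotation": [0, 0, 0]}, {"dp": [3, 0, 0], "rotation": [0, 0, 0]}])

```text
t: 13.42
eef_pos: [0.5776, 0.1298, 0.0155]
ee_rot: [-1.572, 0.003, 0.127]
force: [-6.9, 0.5, 3.5]
width: 0.0877
```

```bash
python3 -c "
from h import *
from station import arm;print(tostop(np.array(arm.get_state()['eef_pos'])[:2]*1000))
plan([*fromstop(-115,-90),13],7,6,4)
"
```

```text
[-126.8819357   -91.37142153]
n 3 now [577.6 129.8  15.5] yaw 7.29 F [-6.9  0.5  3.5] t 13.4167 w 0.088
dp [4.0, 0.8, 0.4] rot [0.03, 0.1, -0.06]
dp [4.0, 0.8, 0.4] rot [0.03, 0.1, -0.06]
dp [4.0, 0.8, 0.5] rot [0.03, 0.1, -0.06]
```

Request:
move_arm(deltas=[{"dp": [4, 0.3, 0.5], "rotation": [0, 0, 0]}, {"dp": [4, 0, 0.5], "rotation": [0, 0, -0.2]}, {"dp": [4, 0, 0.5], "rotation": [0, 0, -0.2]}])

```text
t: 13.67
eef_pos: [0.5843, 0.1305, 0.0152]
ee_rot: [-1.574, 0.006, 0.126]
force: [-6.3, -0.5, 2.5]
width: 0.0875
```

Request:
move_arm(deltas=[{"dp": [3.5, 0, 0.5], "rotation": [0, 0, -0.2]}, {"dp": [3.5, 0, 0.5], "rotation": [0, 0, -0.2]}])

```text
t: 13.83
eef_pos: [0.5879, 0.1309, 0.0151]
ee_rot: [-1.576, 0.006, 0.124]
force: [-7.3, 0.1, 4.4]
width: 0.088
```

Request:
move_arm(deltas=[{"dp": [3.5, 0, 0.5], "rotation": [0, 0, -0.2]}, {"dp": [3.5, 0, 0.5], "rotation": [0, 0, -0.2]}])

```text
t: 14.0
eef_pos: [0.589, 0.1308, 0.0149]
ee_rot: [-1.578, 0.01, 0.123]
force: [-18.6, 2.7, 13.1]
width: 0.0876
```

```bash
python3 -c "
from h import *
from station import arm;print(tostop(np.array(arm.get_state()['eef_pos'])[:2]*1000))
plan([*fromstop(-114,-90),13],7,6,4)
"
```

```text
[-115.46647388  -91.77317239]
n 1 now [589.  130.8  14.9] yaw 7.05 F [-18.6   2.7  13.1] t 14.0 w 0.088
dp [1.5, 1.9, 1.8] rot [0.4, 0.06, -0.56]
```

Request:
move_arm(deltas=[{"dp": [3.5, -0.5, 0], "rotation": [0, 0, 0]}, {"dp": [3.5, -0.5, 0], "rotation": [0, 0, 0]}, {"dp": [3.5, 0, 0], "rotation": [0, 0, 0]}])

```text
t: 14.25
eef_pos: [0.5888, 0.1307, 0.015]
ee_rot: [-1.579, 0.028, 0.122]
force: [-15.0, 2.8, 12.1]
width: 0.0875
```

```bash
python3 -c "
from h import *
from station import arm;print(tostop(np.array(arm.get_state()['eef_pos'])[:2]*1000))
f=snap('s9.png','scene',(150,120,350,250))
"
```

```text
[-115.64076777  -91.92900347]
```

View pics/s9.png

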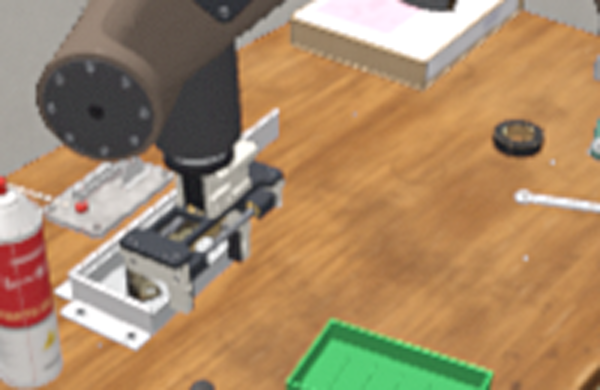

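Seated on the long rail. Backing off, then checking from above with the arm out of the way.

Request:
move_arm(deltas=[{"dp": [-6, 0, 0], "rotation": [0, 0, 0]}, {"dp": [-12, -5, 0], "rotation": [0, 0, 0]}, {"dp": [-10, -30, 0], "rotation": [0, 0, -0.5]}, {"dp": [-5, -38, -10], "rotation": [0, 0, -0.5]}, {"dp": [0, -30, -35], "rotation": [0, 0, 0]}])

```text
t: 14.72
eef_pos: [0.5579, 0.0868, 0.1152]
ee_rot: [-1.583, 0.02, 0.126]
force: [2.1, 0.0, 0.4]
width: 0.0874
```

Request:
move_arm(deltas=[{"dp": [0, 0, -41], "rotation": [0, -7, 0]}, {"dp": [0, 0, -41], "rotation": [0, -7, 0]}, {"dp": [0, 0, -41], "rotation": [0, -7, 0]}, {"dp": [15, 0, -38], "rotation": [0, -7, 0]}, {"dp": [15, 0, -38], "rotation": [0, -7, 0]}], jaw=110)

```text
t: 15.13
eef_pos: [0.6512, -0.0779, 0.1323]
ee_rot: [-1.579, 0.003, 0.727]
force: [0.9, 1.7, 0.5]
width: 0.06
```

```bash
cat > chk.py <<'E'
from h import *
import sys
n=sys.argv[1]
from station import arm
print(tostop(np.array(arm.get_state()['eef_pos'])[:2]*1000),arm.get_state()['eef_pos'],arm.get_state()['t'])
for cam,b in(('scene',(160,160,260,240)),('top',(150,110,310,210))):
  f=snap(f'{cam}{n}.png',cam,b,6 if cam=='scene' else 5);W=cloud(f);np.savez(f'{cam}{n}.npz',**f)
  P=tostop(W[...,:2]*1000);Z=W[...,2]*1000
  X,Y=P[...,0],P[...,1]
  for nm,m,v in(('near face X',(abs(X+105)<12)&(Y<-20)&(Y>-160)&(Z>8)&(Z<26),X),('-y end face Y',(abs(Y+180)<12)&(X<-10)&(X>-95)&(Z>22)&(Z<34),Y)):
    if m.sum()>8: print(cam,nm,m.sum(),np.percentile(v[m],[5,50,95]).round(1))
  m=(X>-120)&(X<-3)&(Y<-3)&(Y>-200)&(Z>20)&(Z<34)
  if m.sum()>20: print(cam,cv2.minAreaRect(P[m].astype(np.float32)))
E
python3 chk.py A
```

```text
[ -79.17794248 -306.57035701] [ 0.65117377 -0.07793459  0.13234996] 15.1333
scene near face X 113 [-108.5 -105.9 -103.3]
scene -y end face Y 47 [-182.3 -178.9 -169.4]
scene ((-56.5069694519043, -94.23612213134766), (180.51614379882812, 107.03044128417969), 89.89202117919922)
top -y end face Y 43 [-182.5 -180.2 -169. ]
top ((-53.92771911621094, -158.20925903320312), (101.75995635986328, 48.60493850708008), 0.06808432936668396)
```

View pics/sceneA.png

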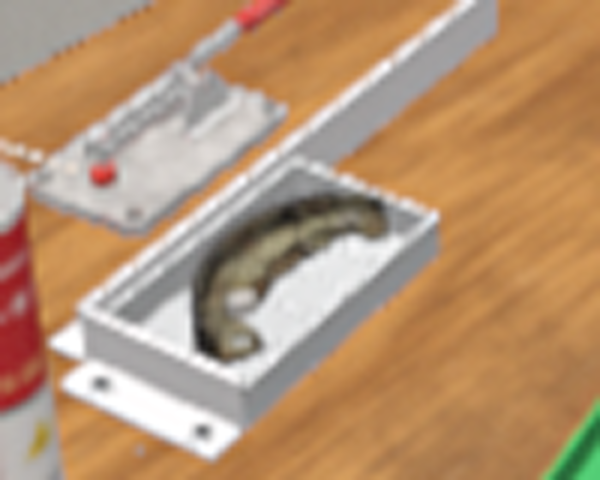

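View pics/topA.png

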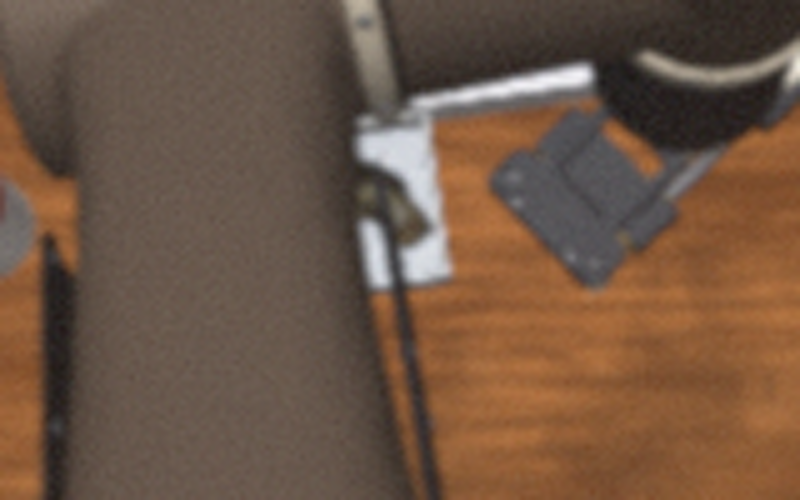

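It looks square and seated: near face at X≈-106, end at Y≈-180, angle within 0.1°. I'll finish with a light confirming push on the -y end, since the x-push could have dragged the tray slightly.

```bash
python3 -c "
from h import *
plan([*fromstop(-57,-222),90],97,40,6.5)
"
```

```text
n 9 now [654.4 -79.6 130.9] yaw 41.58 F [-0.6 -0.  -0.5] t 15.2333 w 0.053
dp [7.2, 4.5, 6.8] rot [0.05, -6.16, -0.05]
dp [7.9, 4.5, 5.9] rot [0.05, -6.16, -0.05]
dp [8.5, 4.5, 5.1] rot [0.05, -6.16, -0.05]
dp [9.0, 4.5, 4.1] rot [0.05, -6.16, -0.05]
dp [9.4, 4.5, 3.1] rot [0.05, -6.16, -0.05]
```

Request:
move_arm(deltas=[{"dp": [7, 3, 6.8], "rotation": [0, -6.2, 0]}, {"dp": [7.5, 3, 6], "rotation": [0, -6.2, 0]}, {"dp": [8, 3, 5], "rotation": [0, -6.2, 0]}, {"dp": [8, 3, 4], "rotation": [0, -6.2, 0]}, {"dp": [8, 3, 3], "rotation": [0, -6.2, 0]}])

```text
t: 15.65
eef_pos: [0.6577, -0.0364, 0.1179]
ee_rot: [-1.583, 0.006, 1.277]
force: [0.1, 0.4, -0.2]
width: 0.0497
```

Request:
move_arm(deltas=[{"dp": [5, 3, 2], "rotation": [0, -6, 0]}, {"dp": [4, 3, 1], "rotation": [0, -5, 0]}, {"dp": [2, 3, 0], "rotation": [0, -4, 0]}, {"dp": [0, 3, 0], "rotation": [0, -2, 0]}])

```text
t: 15.98
eef_pos: [0.6564, -0.0219, 0.1082]
ee_rot: [-1.585, 0.008, 1.594]
force: [-0.5, 0.1, 0.8]
width: 0.05
```

```bash
python3 -c "
from h import *
from station import arm;print(tostop(np.array(arm.get_state()['eef_pos'])[:2]*1000))
plan([*fromstop(-57,-215),14],97,25,6.5)
"
```

```text
[ -67.17422305 -251.59307513]
n 5 now [656.4 -21.9 108.2] yaw 91.3 F [-0.5  0.1  0.8] t 15.9833 w 0.05
dp [7.6, 18.8, -1.0] rot [0.16, -1.14, -0.1]
dp [7.6, 18.8, -1.2] rot [0.16, -1.14, -0.1]
dp [7.5, 18.8, -1.4] rot [0.16, -1.14, -0.1]
dp [7.5, 18.8, -1.6] rot [0.16, -1.14, -0.1]
dp [7.4, 18.8, -1.8] rot [0.16, -1.14, -0.1]
```

Request:
move_arm(deltas=[{"dp": [6, 17, -1], "rotation": [0.1, -1.4, 0]}, {"dp": [7, 20, -1], "rotation": [0.1, -1.4, 0]}, {"dp": [6, 20, -1], "rotation": [0.1, -1.2, 0]}, {"dp": [5, 18, -1], "rotation": [0.1, -0.9, 0]}, {"dp": [2, 8, 0], "rotation": [0, -0.4, 0]}])

```text
t: 16.4
eef_pos: [0.6614, 0.0061, 0.0295]
ee_rot: [-1.59, 0.008, 1.691]
force: [-0.8, 0.5, 0.1]
width: 0.0496
```

```bash
python3 -c "
from h import *
from station import arm;print(tostop(np.array(arm.get_state()['eef_pos'])[:2]*1000))
plan([*fromstop(-59,-202),14],97,5,6.5)
"
```

```text
[ -58.81994561 -224.45369803]
n 6 now [661.4   6.1  29.5] yaw 96.91 F [-0.8  0.5  0.1] t 16.4 w 0.05
dp [3.8, 2.5, 0.1] rot [0.18, -0.01, -0.08]
dp [3.8, 2.5, 0.1] rot [0.18, -0.01, -0.08]
dp [3.8, 2.6, 0.1] rot [0.18, -0.01, -0.08]
dp [3.8, 2.6, 0.1] rot [0.18, -0.01, -0.08]
dp [3.7, 2.6, 0.0] rot [0.18, -0.01, -0.08]
```

Request:
move_arm(deltas=[{"dp": [3, 5, 0], "rotation": [0.3, 0, 0]}, {"dp": [4, 4, 0], "rotation": [0.3, 0, 0]}, {"dp": [4, 2, 0], "rotation": [0.3, 0, 0]}, {"dp": [4, 0, 0], "rotation": [0.2, 0, 0]}, {"dp": [3, 0, 0], "rotation": [0, 0, 0]}])

```text
t: 16.82
eef_pos: [0.6588, 0.0253, 0.0192]
ee_rot: [-1.57, 0.009, 1.689]
force: [-0.1, 0.1, 0.2]
width: 0.0499
```

```bash
python3 -c "
from h import *
from station import arm;print(tostop(np.array(arm.get_state()['eef_pos'])[:2]*1000))
plan([*fromstop(-59,-192),14],97,5,6.5)
"
```

```text
[ -59.00113548 -205.04532776]
n 3 now [658.8  25.3  19.2] yaw 96.8 F [-0.1  0.1  0.2] t 16.8167 w 0.05
dp [4.4, 1.7, 0.0] rot [-0.01, -0.07, -0.16]
dp [4.4, 1.7, 0.0] rot [-0.01, -0.07, -0.16]
dp [4.4, 1.7, 0.0] rot [-0.01, -0.07, -0.16]
```

Request:
move_arm(deltas=[{"dp": [2.5, 2, 0], "rotation": [0, 0, -0.2]}, {"dp": [2.5, 2, 0], "rotation": [0, 0, -0.2]}, {"dp": [2.5, 1, 0], "rotation": [0, 0, -0.1]}])

```text
t: 17.07
eef_pos: [0.6592, 0.0342, 0.0159]
ee_rot: [-1.574, -0.001, 1.69]
force: [-0.8, -0.4, -0.1]
width: 0.0502
```

Request:
move_arm(deltas=[{"dp": [2, 0, 0], "rotation": [0, 0, 0]}, {"dp": [2, 0, 0], "rotation": [0, 0, 0]}, {"dp": [2, 0, 0], "rotation": [0, 0, 0]}])

```text
t: 17.32
eef_pos: [0.6583, 0.038, 0.0161]
ee_rot: [-1.572, 0.001, 1.69]
force: [5.9, -17.9, -2.2]
width: 0.0497
```

Request:
move_arm(deltas=[{"dp": [3, 0, 0], "rotation": [0, 0, 0]}, {"dp": [3, 0, 0], "rotation": [0, 0, 0]}, {"dp": [3, 0, 0], "rotation": [0, 0, 0]}])

```text
t: 17.57
eef_pos: [0.6583, 0.0379, 0.0164]
ee_rot: [-1.571, 0.011, 1.69]
force: [4.4, -14.9, -3.3]
width: 0.0499
```

```bash
python3 -c "
from h import *
from station import arm;print(tostop(np.array(arm.get_state()['eef_pos'])[:2]*1000))
"
```

```text
[ -57.98799315 -192.48599445]
```

It stops at the same Y (-192.5) with about 15 N, so it was and is seated on the short rail. Retreating for a final check.

Request:
move_arm(deltas=[{"dp": [-6, 0, 0], "rotation": [0, 0, 0]}, {"dp": [-14, 0, 0], "rotation": [0, 0, 0]}, {"dp": [-25, -10, 0], "rotation": [0, 0, 0]}, {"dp": [-35, -35, 0], "rotation": [0, 0, 0]}, {"dp": [-40, -35, 0], "rotation": [0, 0, 0]}])

```text
t: 17.98
eef_pos: [0.6679, -0.07, 0.0823]
ee_rot: [-1.558, 0.011, 1.696]
force: [1.2, -0.3, -0.3]
width: 0.0499
```

Request:
move_arm(deltas=[{"dp": [-40, -30, 0], "rotation": [0, 0, 0]}, {"dp": [-40, -20, 0], "rotation": [0, 0, 0]}, {"dp": [-40, 0, 0], "rotation": [0, 0, 0]}, {"dp": [-20, 0, 0], "rotation": [0, 0, 0]}, {"dp": [0, 0, 0], "rotation": [0, 0, 0]}])

```text
t: 18.4
eef_pos: [0.6879, -0.2106, 0.1382]
ee_rot: [-1.572, 0.012, 1.694]
force: [-0.1, -0.0, -0.6]
width: 0.0495
```

```bash
python3 chk.py B; python3 -c "
import numpy as np,cv2
f=np.load('topB.npz')
cv2.imwrite('pics/topfull.png',np.hstack([np.load('top0.npz')['pixels'],f['pixels']])[60:310,:,::-1][:, :][:,list(range(0,400))+list(range(512,912))])"
```

```text
[ -58.88249278 -442.70273057] [ 0.6879083  -0.21057886  0.13823719] 18.4
scene near face X 110 [-107.9 -106.3 -104.1]
scene -y end face Y 43 [-182.9 -178.9 -169.8]
scene ((-55.98025131225586, -95.40262603759766), (182.6243133544922, 106.06619262695312), 89.84861755371094)
top near face X 39 [-105.2 -104.7 -104. ]
top ((-54.23162841796875, -84.64251708984375), (102.42346954345703, 162.89962768554688), 0.020667586475610733)
```

View pics/sceneB.png

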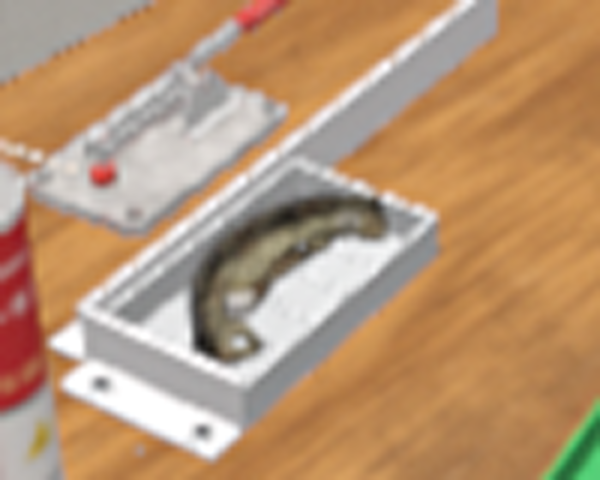

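View pics/topfull.png

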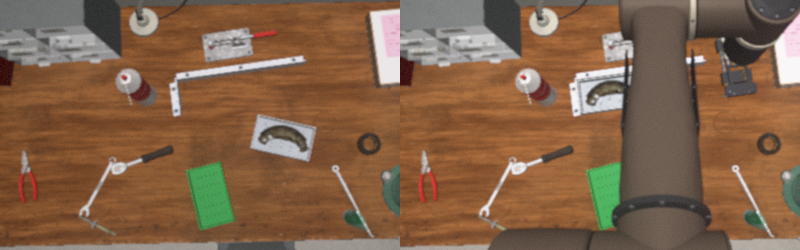

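The tray sits square against both rails with the shoe in it. The can, ratchet and tape roll have not moved, and the robot is clear of everything. Handing in.

```bash
python3 -c "
from station import arm
print(arm.job_done())"
```

```text
the job is handed in; nothing more can be done
None
```

I slid the steel tray flat along the bench into the corner stop, and it sits square against both rails with the shoe still in it. I handed the job in at about 18.4 s. The pushes went in this order:
1. **Near side:** a push that also turned the tray parallel to the long rail.
2. **-y end:** a push along the rail to the short rail.
3. **Near side again:** a short push onto the long rail.
4. **-y end again:** a light push to confirm it was still seated.

**Forces:** each seating push stopped dead at about 15–20 N. The last push stopped at the same point as the earlier one, to within 0.1 mm, so the second near-side push had not moved the tray off the short rail.

**Camera check:** the tray's angle to the rails was within about 0.2°. Its near face read 104.7 mm from the long rail in the top view and 106.3 mm in the scene view, against 105 mm ideal. Its -y end read about 179 mm (scene view) against 180 mm. Those differences are within the 2 mm calibration, so the cameras alone can't rule out a gap of about 1 mm; the pushes are the better evidence.

**Bystanders:** the can, ratchet, tape roll and green tray looked unmoved in the before/after pictures; I did not measure them. The arm hid part of the long rail and the green tray in the last top view.

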